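# Flip the station flag to 'loaded'

## Task

One of the two duct-collar stations has a sheet-metal collar sitting on its nest, but its hinged flag still shows the face with the raised bar. Without gripping the flag, push it right over its pivot with the fingertips until it lies fully flat on the far side with the raised round disc facing up. Leave the empty station's flag, both collars and everything else where they are.

Things in the scene. Friction and masses are not known exactly. Their poses are not given: they have to be found in the camera images.
- station_loaded: The station with a collar on its nest, fixed, turned by up to 0.55 rad. Origin at table height straight under the middle of the flag's pivot pin, whose axis is 75 mm up. Axes: z up, x the way the flag is pushed over (away from the robot), y along the pin towards the nest. Base plate 8 mm thick, x -95..95, y -55..185 mm.
- nest_loaded (a point): Centre of the loaded station's nest, at the base plate's top, 130 mm from the flag's middle along y: a spigot 72 mm in diameter and three blocks, up to 30 mm above the table. Between nest and flag stands the flag's bracket: two cheeks 6 mm thick at y -37 and +37, 64 mm long in x, 65 mm high, with ears 22 mm long at the pin up to 87 mm.
- station_empty: The other station, the same in every way but with no collar on its nest. Same origin and axes.
- flag_loaded (a joint): Angle (rad) of the L-shaped aluminium flag on the station with the collar. 0: plate level on the near side (station -x), bar face up; 1.57: upright; 3.14: level on the far side, disc face up; both ends are hard stops. Stiff hinge: it stays where it is left and takes about 0.08 N m, plus up to 0.04 N m for its weight, to turn. Starts at 0 to 0.3.
- flag_loaded_axis (a point): Middle of that flag's pin, axes turning with the flag: -x along the plate to its free edge, z out of the bar face, y along the pin; at joint 0 parallel to the station's. The plate is 60 wide, 4 thick, from 6 to 88 mm from the pin. Its raised bar (14 by 48 mm) and, on the other face, disc (34 mm diameter) stand 2.5 mm proud, 60 mm from the pin.
- flag_loaded_tab (a point): Middle of the top of that flag's thumb tab, a plate 30 wide and 4 mm thick standing square on the bar face, its mid-plane 10 mm from the pin (at axis-frame x = -10 mm), its top 47 mm from the flag plate's mid-plane. Pushing here towards station +x takes 2 to 4 N and raises the plate.
- flag_loaded_edge (a point): Middle of the free edge of that flag's plate, 88 mm from the pin axis.
- flag_empty (a joint): Angle of the flag on the empty station, same meaning and same kind of flag; it starts at 0 to 0.15 and stays there.
- flag_empty_edge (a point): Middle of the free edge of the empty station's flag.
- collar: Open round sheet-metal collar on the loaded station's nest, 90 mm diameter, 60 mm tall, top 68 mm above the table; origin at the centre of its underside.
- spare_collar: Bystander: taller collar standing on the table, 90 mm diameter, 90 mm tall; origin under its centre.
- puck: Bystander: brass disc, 26 mm diameter, 20 mm tall, on the loaded station's base plate.
- pin: Bystander: steel pin, 18 mm diameter, 30 mm tall, on the empty station's base plate.
- mallet: Bystander: hammer lying on the table.
- wrench: Bystander: wrench lying on the table.
- jar: Bystander: jar, 60 mm diameter, 75 mm tall.
- mug: Bystander: white mug, 76 mm diameter, 90 mm tall.

How it is judged:
At the end, for the whole second after the job is handed in: The flag of the station with the collar lies flat on the far side, disc face up (joint above 3.02 of 3.14 rad), at rest; the empty station's flag is still on its near side, bar face up; the collar still sits on its nest (within 15 mm) (value of joint flag_loaded above 3.02 rad and velocity of joint flag_loaded below 0.05 rad/s and value of joint flag_empty below 0.3 rad and distance of collar from where it was at the start of the episode below 0.015 m); the robot touches nothing.
It fails at once if the flag's plate or tab is gripped between the fingers ((x of the grasp point in the frame of flag_loaded_axis between -0.086 and -0.004 m and y of the grasp point in the frame of flag_loaded_axis between -0.032 and 0.032 m and z of the grasp point in the frame of flag_loaded_axis between -0.0035 and 0.0035 m and contact force between the fingers and station_loaded above 0.5 N) or (x of the grasp point in the frame of flag_loaded_axis between -0.0135 and -0.0065 m and y of the grasp point in the frame of flag_loaded_axis between -0.017 and 0.017 m and z of the grasp point in the frame of flag_loaded_axis between 0.002 and 0.047 m and contact force between the fingers and station_loaded above 0.5 N)).
It fails at once if the flag is pushed with the arm or the gripper's body instead of the fingers (over 5 N) (contact force between the arm and station_loaded above 5 N).
It fails at once if the empty station's flag is turned (its edge moved over 15 mm) (distance of flag_empty_edge from where it was at the start of the episode above 0.015 m).
It fails at once if the collar is lifted or moved over 15 mm (distance of collar from where it was at the start of the episode above 0.015 m).
It fails at once if another loose thing is lifted or moved over 20 mm (distance of any of spare_collar, puck, pin, mallet, wrench, jar, mug from where it was at the start of the episode above 0.02 m).
It also fails if it takes over 48 s, if anything falls off the work surface, if the arm or the gripper's body presses on something with over 40 N, if the wrist force passes 120 N, or if a joint passes its speed limit or range.

## Robot

A 7-joint arm with a two-finger parallel gripper is mounted at the origin on the work surface. World frame = base frame: x ahead of the robot, y to its left, z up, the work surface at z = 0. Lengths are in m, angles in rad, forces in N, time in s.
With the tool pointing down it reaches from about 0.35 to 0.9 m from the base axis. Payload 8.1 kg.
Tool frame: the origin (TCP) lies on the front face of the gripper's body, between the roots of the fingers; the fingertips stand 73 mm ahead of it and the grasp point (between the pads) lies 54 mm ahead of it; z points along the fingers, y is the line along which they close (so a half turn about z gives the same grasp; the last joint's range is limited). The gripper opens to 85 mm and grips with 20 to 120 N. Pads are 22 mm wide; open, the fingers measure 114 mm over their backs; the gripper's body (76 mm by 85 mm) begins 54 mm behind the grasp point. The pads swing forward as they close: fully open they stand 13 mm farther back than shut.
Start: joints at [-0.103, 0.434, 0.025, 1.573, -0.012, 1.134, -0.075], TCP at [0.625, -0, 0.304] pointing down, gripper open.
Joint ranges: [-2.62, 2.62], [-0.44, 2.09], [-1.27, 1.32], [0.08, 2.57], [-1.32, 4.46], [0.12, 2], [-2.74, 2.74]. Speed limits (rad/s): [2.22, 2.22, 3.01, 3.01, 3.14, 3.14, 3.14].

## Interface

Orientations are given as [roll, pitch, yaw] about the fixed x, y, z axes, in that order (R = Rz(yaw) Ry(pitch) Rx(roll)).
In Python, from rig import ctrl gives the robot as it stands.
- The arm moves only by the tool send_rows, never from a script. Its argument "deltas" is a list that holds one entry, the list of rows, each a list of 5 numbers: the opening, from 0 (shut) to 1 (fully open), then the shift along the tool's x, y, z in mm, then the turn about the tool's z in degrees. In form: [[[claw, dx, dy, dz, yaw], ...]]. A call has exactly 10 rows; each row shifts and turns the commanded pose from where the row before left it, along the tool's axes as they then stand; what a row does not reach is not made up. A row lasts 1/8 s, in which the tool goes at most 62.5 mm and 10.7 degrees, less where a joint would pass 70% of its speed; a pose out of reach is approached as far as the arm can. A call is refused whole if a number of a shift passes 62.5 or a number of a turn 10.7, either way. A call with a gripper value outside its range is refused whole. The fingers move at their own pace and stop on an object; "newtons" is the grip in N (left out, the last holds). Time passes only in rows, so rows that do not move let the fingers close, or fill a call up. It gives the time, the measured TCP pose, the force, the opening and the grip force at its end, in the units of the state.
- ctrl.observe(): the state, without advancing time (a new reading comes with each control period).
- ctrl.get_image(name): name is "scene" or "side" or "wrist"; returns the picture (420x560x3 uint8, red, green, blue); there is no depth.
- ctrl.camera_params(name): a dict with "fx", "fy", "cx", "cy" (pixels), "R" (3x3) and "t" (3): a world point X has camera coordinates R X + t; the wrist camera has in their place "hand_eye" (4x4, takes a point from camera to tool coordinates, whose origin is the TCP and whose axes are the flange's). Camera axes: x right, y down, z forward; pixel columns grow to the right and rows downward; lengths in m; the calibration is good to about 2 mm. A picture is of the moment at which its call begins: read the wrist's pose just before it. camera_params takes no time and is no camera call.
- ctrl.job_done(): hands the job in; it is judged then, once.
Trained networks look in the newest picture that a camera, given by its name, has taken for a name from the list of things; names that differ only in an ending like _2 or _b are one class to them, and where a whole thing is asked for, a point or a joint stands for the part that bears it (a point fixed in the world has none). Each returns a list of dicts, best first, with "conf" (0 to 1); they miss things now and then, are a little off and sometimes report something else, mostly with a low value. They report only what shows in the picture. A call takes as long as a camera call.
- ctrl.spot_in(query, camera): "location" ([column, row] in pixels, amid what is visible of it).
- ctrl.trace(query, camera): "mask" (420x560 bool, what is visible of it) and "location" ([column, row] in pixels, amid what is visible of it).
The state is a dict: "time": time; "joint_positions": joint angles; "joint_velocities": joint speeds; "joint_efforts": joint torques, N m; "position": TCP position; "eef_rot": TCP orientation; "contact_force": force on the tool from outside, world axes, zero at the start; "torque": the same for the moment, N m; "finger_gap": opening from 0.0 (shut) to 1.0 (fully open); "grasp_force": force on a finger pad.
Only numpy, scipy, OpenCV 4.12 (cv2) and the standard library are available. Lean on these libraries where they do the work, as an engineer would, in place of code of your own. Each camera call takes 0.05 s, during which the arm holds its last target. There are 200 camera calls.

## Working session

There is one attempt and no reset: what is moved stays moved. The work goes in short steps, Python scripts to look and compute and a tool call to move; the robot and the scene stay as the last step left them, time stands still between calls to the robot, and variables do not carry over. Pictures are saved under pics/ and viewed, at most 10 in all, crops included, and the job is handed in when it is done.

Besides the shell and the picture viewer there is one more tool, called by a JSON object that holds its "method" and its "body", one argument or row to a line. send_rows: Moves the arm, as the interface text tells. Its arguments: {"type":"object","properties":{"deltas":{"type":"array"},"newtons":{"type":"number"}},"required":["deltas"]}

```bash
mkdir -p pics; python3 - <<'E'
from rig import ctrl
import cv2,numpy as np
s=ctrl.observe();print(s['position'],s['eef_rot'],s['time'])
for c in ['scene','side']:
    im=ctrl.get_image(c);cv2.imwrite(f'pics/{c}0.png',im[:,:,::-1])
    p=ctrl.camera_params(c);print(c,{k:np.round(v,3).tolist() for k,v in p.items()})
    for q in ['station_loaded','station_empty','collar','flag_loaded_tab','flag_loaded_edge','flag_loaded','flag_empty','nest_loaded','puck','pin','spare_collar']:
        try: print(q,[(np.round(d['location']).tolist(),round(d['conf'],2)) for d in ctrl.spot_in(q,c)][:3])
        except Exception as e: print(q,e)
print({k:np.round(v,3).tolist() for k,v in ctrl.camera_params('wrist').items()})
E
```

```text
[ 6.24595507e-01 -4.71380972e-05  3.03128602e-01] [-3.14000405e+00  1.11944996e-04  1.57070033e+00] 0.0
scene {'fx': 382.855, 'fy': 382.855, 'cx': 278.496, 'cy': 206.724, 'R': [[-0.663, 0.748, -0.019], [0.509, 0.432, -0.744], [-0.549, -0.504, -0.667]], 't': [0.331, -0.146, 1.726]}
station_loaded [([192.0, 161.0], 0.19)]
station_empty [([252.0, 230.0], 0.64)]
collar [([332.0, 274.0], 0.65), ([305.0, 246.0], 0.28)]
flag_loaded_tab [([305.0, 244.0], 0.9)]
flag_loaded_edge [([303.0, 250.0], 0.63)]
flag_loaded [([303.0, 247.0], 0.64)]
flag_empty []
nest_loaded [([309.0, 276.0], 0.96)]
puck [([301.0, 289.0], 0.47)]
pin []
spare_collar [([194.0, 162.0], 0.68)]
side {'fx': 412.117, 'fy': 412.117, 'cx': 276.879, 'cy': 210.365, 'R': [[0.862, -0.507, -0.021], [-0.346, -0.558, -0.755], [0.37, 0.658, -0.656]], 't': [-0.436, 0.255, 1.351]}
station_loaded [([264.0, 196.0], 0.75)]
station_empty [([303.0, 249.0], 0.73)]
collar [([248.0, 178.0], 0.95)]
flag_loaded_tab [([269.0, 190.0], 0.66)]
flag_loaded_edge [([264.0, 188.0], 0.82)]
flag_loaded [([264.0, 189.0], 0.66)]
flag_empty [([307.0, 247.0], 0.78), ([266.0, 187.0], 0.38)]
nest_loaded [([265.0, 194.0], 0.98), ([302.0, 245.0], 0.41)]
puck [([265.0, 196.0], 0.7)]
pin []
spare_collar [([369.0, 347.0], 0.62)]
{'fx': 322.987, 'fy': 322.987, 'cx': 276.98, 'cy': 213.23, 'hand_eye': [[-0.0, -0.964, -0.268, 0.069], [1.0, -0.0, -0.0, -0.001], [0.0, -0.268, 0.964, -0.071], [0.0, 0.0, 0.0, 1.0]]}
```

```bash
python3 - <<'E'
import cv2,numpy as np
a=cv2.imread('pics/scene0.png');b=cv2.imread('pics/side0.png')
cv2.imwrite('pics/s0c.png',cv2.resize(a[130:340,180:460],None,fx=2.85,fy=2.85,interpolation=2))
cv2.imwrite('pics/d0c.png',cv2.resize(b[110:320,150:430],None,fx=2.85,fy=2.85,interpolation=2))
E
```

```text
(no output)
```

View pics/s0c.png

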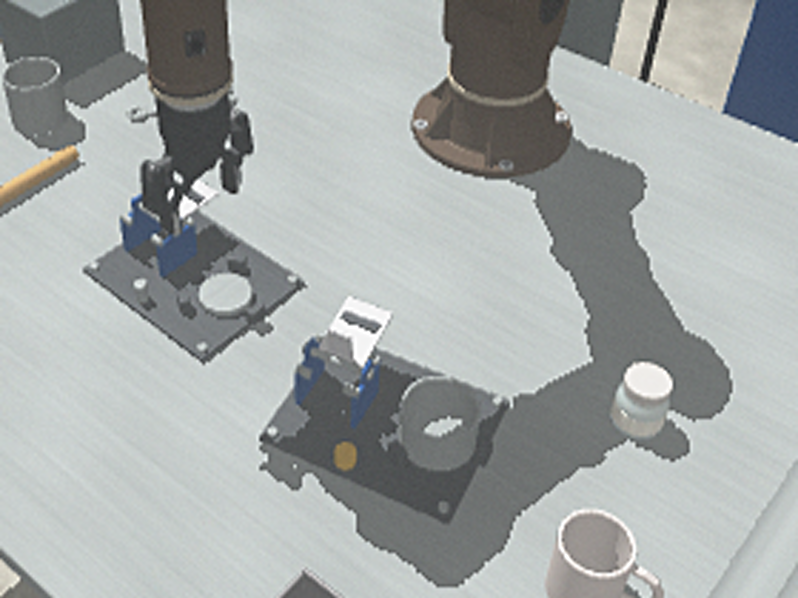

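View pics/d0c.png

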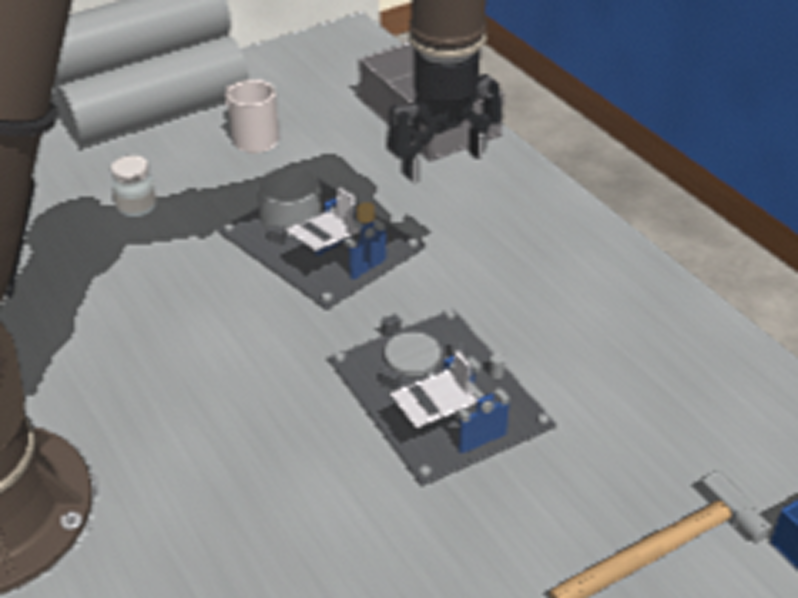

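The loaded station is the one with the collar, at crop centre about (390,420) in scene and (320,245) in side. The empty station is at (195,285) and (440,400). I'll fit the station pose to the plate corners and the flag edge.

```bash
cat > fit.py <<'E'
import numpy as np
from rig import ctrl
from scipy.optimize import least_squares
from scipy.spatial.transform import Rotation as Ro
def T(q):
    c,s=np.cos(q[2]),np.sin(q[2]);return np.array([[c,-s,0],[s,c,0],[0,0,1]]),np.array([q[0],q[1],0])
def world(q,p,flag):
    p=np.array(p,float)/1000
    if flag: p=Ro.from_euler('y',q[3]).apply(p)+[0,0,.075]
    R,t=T(q);return R@p+t
def proj(cam,X,pose=None):
    P=ctrl.camera_params(cam)
    if cam=='wrist':
        H=P['hand_eye'];X=(X-pose['position'])@Ro.from_euler('xyz',pose['eef_rot']).as_matrix()
        x=np.array(H)[:3,:3].T@(X-np.array(H)[:3,3])
    else: x=np.array(P['R'])@X+P['t']
    return np.array([P['fx']*x[0]/x[2]+P['cx'],P['fy']*x[1]/x[2]+P['cy']])
E
python3 - <<'E'
from fit import *
S=[((262,437),(95,-55,8),0),((450,520),(95,185,8),0),((507,405),(-95,185,8),0),((348,297),(-88,-30,2),1),((392,310),(-88,30,2),1)]
D=[((327,305),(-95,-55,8),0),((425,240),(95,-55,8),0),((225,230),(-95,185,8),0),((288,232),(-88,30,2),1),((320,250),(-88,-30,2),1)]
obs=[('scene',np.array(u)/2.85+[180,130],p,f) for u,p,f in S]+[('side',np.array(u)/2.85+[150,110],p,f) for u,p,f in D]
r=lambda q:np.concatenate([proj(c,world(q,p,f))-u for c,u,p,f in obs])
o=least_squares(r,[.6,.2,0,.1],loss='soft_l1')
print(o.x,np.round(r(o.x).reshape(-1,2),1).tolist())
for n,p,f in [('tab',(-10,0,47),1),('edge',(-88,0,0),1),('pin',(0,0,75),0),('nest',(0,130,8),0),('puck?',(60,20,8),0)]:
  X=world(o.x,p,f);print(n,X.round(3),proj('scene',X).round(),proj('side',X).round())
E
```

```text
[0.58387956 0.16366538 0.23298574 0.09912846] [[-1.7, 0.0], [-0.2, -0.1], [0.4, -2.6], [-0.9, 0.3], [-0.5, 1.5], [0.2, -0.2], [-0.1, 0.7], [-2.8, -0.9], [-0.4, -0.9], [-1.2, -0.3]]
tab [0.579 0.162 0.123] [299. 246.] [271. 177.]
edge [0.499 0.143 0.084] [309. 238.] [256. 194.]
pin [0.584 0.164 0.075] [298. 257.] [273. 186.]
nest [0.554 0.29  0.008] [333. 284.] [252. 186.]
puck? [0.638 0.197 0.008] [295. 284.] [280. 191.]
```

Loaded station: pin at about (0.584, 0.164), yaw 0.233, flag at about 0.1 rad. Residuals are 1–3 px. I'll shut the fingers, go above and look from close by.

{"method": "send_rows", "body": {
  "deltas": [
    [[0,20,-12,0,0],[0,26,-15,0,0],[0,26,-15,0,0],[0,26,-15,0,0],[0,26,-15,0,0],[0,20,-12,0,-3.3],[0,8,-6,0,-5],[0,0,0,0,-5],[0,0,0,0,0],[0,0,0,0,0]]
  ],
  "newtons": 20
}}

```text
time: 2.45
position: [0.5345, 0.1516, 0.3039]
eef_rot: [3.142, 0.0, 1.802]
contact_force: [-0.4, 0.6, -1.0]
finger_gap: 0.002
grasp_force: 0.0
```

```bash
python3 - <<'E'
from fit import *
import cv2
s=ctrl.observe();im=ctrl.get_image('wrist')
print(s['position'],s['eef_rot'],s['finger_gap'],s['time'])
q=[.5839,.1637,.233,.10]
im=cv2.resize(im[:,:,::-1],None,fx=1.42,fy=1.42,interpolation=2)
for p,f in [((-95,-55,8),0),((95,-55,8),0),((95,185,8),0),((-95,185,8),0),((-10,15,47),1),((-10,-15,47),1),((-88,30,2),1),((-88,-30,2),1),((-95,-40,75),0)]:
    u=proj('wrist',world(q,p,f),s)*1.42;print(p,u.round())
    if (abs(u)<2000).all(): cv2.circle(im,tuple(int(v) for v in u),4,(0,0,255),1)
cv2.imwrite('pics/w1.png',im)
E
```

```text
[0.53449261 0.15157698 0.3039117 ] [3.14157113e+00 5.71093979e-05 1.80153922e+00] 0.0020404073129953225 2.45
(-95, -55, 8) [342. 328.]
(95, -55, 8) [568. 327.]
(95, 185, 8) [601.   3.]
(-95, 185, 8) [331.   4.]
(-10, 15, 47) [476. 275.]
(-10, -15, 47) [474. 325.]
(-88, 30, 2) [337. 239.]
(-88, -30, 2) [340. 330.]
(-95, -40, 75) [331. 338.]
```

View pics/w1.png

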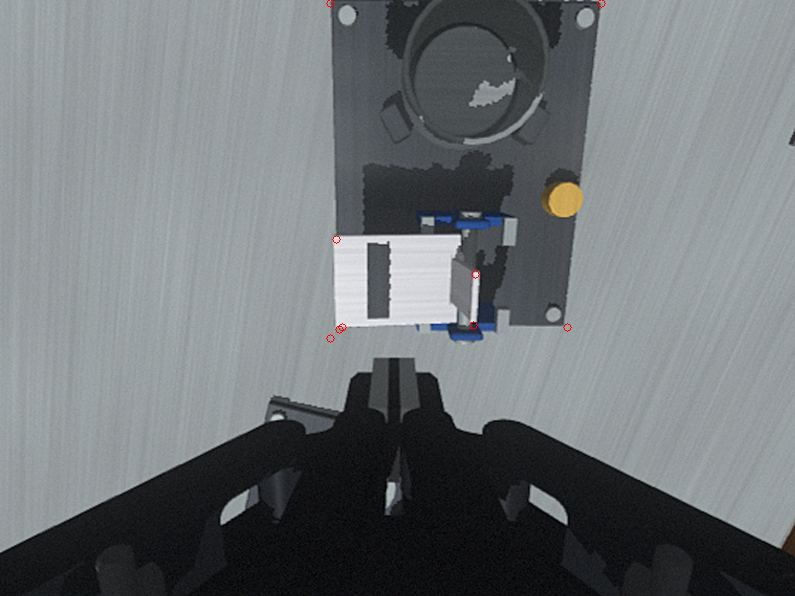

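The projected points fall on the plate corners (e.g. 340,330), the flag edge and the tab (475,300), so the pose is confirmed. The fingertips at about (393,360) match 73 mm with a tip ±7 mm thick. Next I descend behind the tab and start pushing.

{"method": "send_rows", "body": {
  "deltas": [
    [[0,0,6,25,0],[0,0,6,30,0],[0,0,6,30,0],[0,0,6,22,0],[0,0,2,10,0],[0,0,0,0,0],[0,0,8,0,0],[0,0,6,0,0],[0,0,6,0,0],[0,0,6,0,0]]
  ]
}}

```text
time: 3.75
position: [0.5855, 0.1637, 0.187]
eef_rot: [-3.141, 0.0, 1.803]
contact_force: [-3.1, -0.1, 1.1]
finger_gap: -0.003
grasp_force: 1.0
```

```bash
python3 - <<'E'
from fit import *
import cv2
s=ctrl.observe();R,t=T([.5839,.1637,.233]);print((R.T@(s['position']-t)).round(4),s['contact_force'])
im=ctrl.get_image('side')[110:260,190:390,::-1]
cv2.imwrite('pics/d2.png',cv2.resize(im,None,fx=3.9,fy=3.9,interpolation=2))
E
```

```text
[ 0.0015 -0.0004  0.187 ] [-3.05227507 -0.07584793  1.11125212]
```

View pics/d2.png

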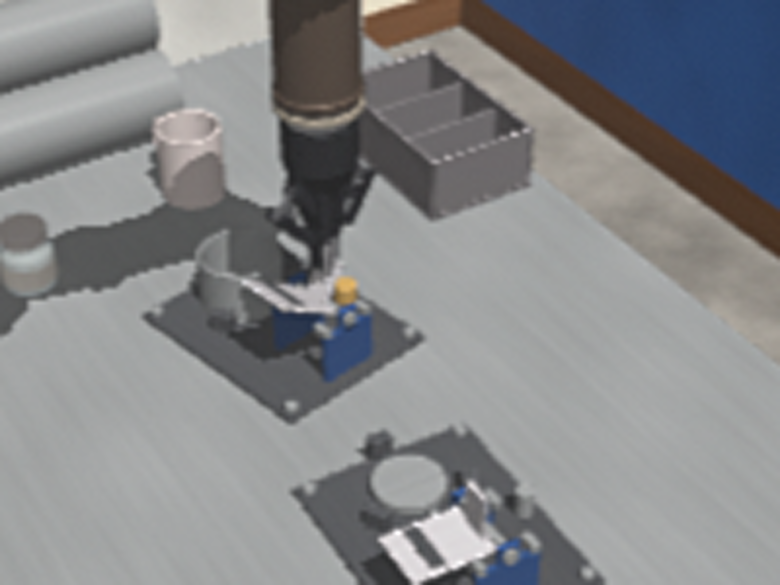

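The plate has risen to about 0.5 rad with the expected ~3 N of force. I'll continue along the arc.

{"method": "send_rows", "body": {
  "deltas": [
    [[0,0,3.4,1.1,0],[0,0,3.4,1.1,0],[0,0,3.5,1.9,0],[0,0,3.5,1.9,0],[0,0,3,2.5,0],[0,0,3,2.5,0],[0,0,2.5,3,0],[0,0,2.5,3,0],[0,0,0,0,0],[0,0,0,0,0]]
  ]
}}

```text
time: 5.05
position: [0.6092, 0.1695, 0.1698]
eef_rot: [-3.141, -0.0, 1.803]
contact_force: [-0.1, -0.3, -0.1]
finger_gap: 0.0
grasp_force: 0.0
```

{"method": "send_rows", "body": {
  "deltas": [
    [[0,0,0,-20,0],[0,0,0,-35,0],[0,0,0,-40,0],[0,0,-15,-10,0],[0,0,-25,0,0],[0,0,-25,0,0],[0,0,-20,0,0],[0,0,-6,0,0],[0,0,0,0,0],[0,0,0,0,0]]
  ]
}}

```text
time: 6.3
position: [0.5213, 0.1485, 0.2748]
eef_rot: [3.141, -0.0, 1.803]
contact_force: [0.6, 0.6, -0.1]
finger_gap: -0.0
grasp_force: 0.0
```

```bash
python3 - <<'E'
from fit import *
import cv2
s=ctrl.observe();R,t=T([.5839,.1637,.233]);print((R.T@(s['position']-t)).round(4),s['contact_force'])
a=ctrl.get_image('side')[110:260,190:390,::-1].copy();b=ctrl.get_image('wrist')[:,:,::-1]
a=cv2.resize(a,None,fx=2,fy=2,interpolation=2)
for th in (1.0,1.2,1.4):
    q=[.5839,.1637,.233,th]
    for y in(-30,30):
        u=proj('side',world(q,(-88,y,0),1));cv2.circle(a,tuple(int(v) for v in (u-[190,110])*2),2,(0,0,255) if th==1.2 else (0,200,0),-1)
b=cv2.resize(b,(400,300),interpolation=3);cv2.imwrite('pics/m3.png',np.hstack([a,b]))
E
```

```text
[-0.0644 -0.0003  0.2748] [ 0.57228716  0.6022164  -0.07909383]
```

View pics/m3.png

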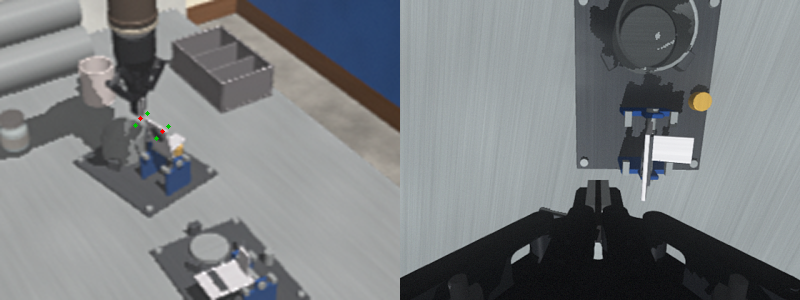

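The flag is near upright (about 1.3 rad, seen edge-on at wrist crop (648,165)). The fingers are behind it. I'll lower them and push over.

{"method": "send_rows", "body": {
  "deltas": [
    [[0,0,0,20,0],[0,0,0,25,0],[0,0,0,11,0],[0,0,14,0,0],[0,0,12,0,0],[0,0,10,0,0],[0,0,10,0,0],[0,0,10,0,0],[0,0,10,0,0],[0,0,6,0,0]]
  ]
}}

```text
time: 7.65
position: [0.5914, 0.165, 0.2188]
eef_rot: [-3.141, 0.0, 1.803]
contact_force: [-0.7, -0.8, -0.7]
finger_gap: -0.005
grasp_force: 0.4
```

{"method": "send_rows", "body": {
  "deltas": [
    [[0,0,6,2,0],[0,0,6,2,0],[0,0,6.5,3,0],[0,0,6.5,3.5,0],[0,0,6,4.5,0],[0,0,5.5,4.5,0],[0,0,4.6,5.5,0],[0,0,4.6,5.5,0],[0,0,3.5,6.3,0],[0,0,3.5,6.3,0]]
  ]
}}

```text
time: 8.9
position: [0.6423, 0.1771, 0.1754]
eef_rot: [-3.142, -0.0, 1.803]
contact_force: [-0.6, -0.4, 0.4]
finger_gap: 0.001
grasp_force: 0.4
```

{"method": "send_rows", "body": {
  "deltas": [
    [[0,0,2,7,0],[0,0,2,7,0],[0,0,1,5,0],[0,0,0,4,0],[0,0,0,1,0],[0,0,0,1,0],[0,0,0,0,0],[0,0,0,0,0],[0,0,0,0,0],[0,0,0,0,0]]
  ]
}}

```text
time: 10.15
position: [0.6471, 0.1783, 0.152]
eef_rot: [3.141, -0.0, 1.803]
contact_force: [-3.3, -0.2, 9.4]
finger_gap: 0.001
grasp_force: 4.8
```

There is 9 N upward at tip height 79 mm, so the flag is at the stop. I'll press slightly more, then lift clear.

{"method": "send_rows", "body": {
  "deltas": [
    [[0,0,0,1,0],[0,0,0,0,0],[0,0,0,-8,0],[0,0,0,-30,0],[0,0,0,-40,0],[0,0,-20,-40,0],[0,0,-40,-10,0],[0,0,-40,0,0],[0,0,0,0,0],[0,0,0,0,0]]
  ]
}}

```text
time: 11.4
position: [0.5501, 0.1553, 0.2782]
eef_rot: [3.141, -0.0, 1.803]
contact_force: [-0.1, -0.1, 0.6]
finger_gap: -0.003
grasp_force: 0.0
```

```bash
python3 - <<'E'
from fit import *
import cv2
s=ctrl.observe();print(s['position'],s['contact_force'],s['time'])
a=ctrl.get_image('side')[110:260,190:390,::-1].copy();b=ctrl.get_image('wrist')[:,:,::-1]
a=cv2.resize(a,None,fx=2,fy=2,interpolation=2);b=cv2.resize(b,(400,300),interpolation=3)
for th in (2.9,3.14):
    q=[.5839,.1637,.233,th]
    for y in(-30,30):
        c=(0,0,255) if th>3 else (0,200,0);X=world(q,(-88,y,-2),1)
        u=proj('side',X);cv2.circle(a,tuple(int(v) for v in (u-[190,110])*2),2,c,-1)
        u=proj('wrist',X,s)/1.4;cv2.circle(b,tuple(int(v) for v in u),2,c,-1)
cv2.imwrite('pics/m4.png',np.hstack([a,b]))
E
```

```text
[0.55014353 0.15531868 0.2781838 ] [-0.14932706 -0.12468293  0.62972001] 11.4
```

View pics/m4.png

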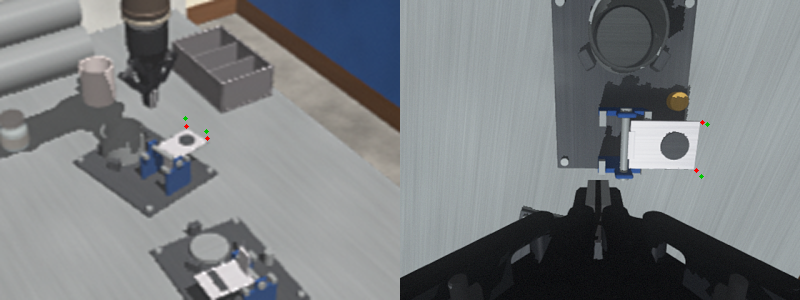

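The disc faces up, and the plate edge lies at or just below the flat prediction (red marks at (187,126) and (207,138)). The collar, puck and empty flag are unmoved, so I'm handing in.

```bash
python3 -c "
from rig import ctrl
print(ctrl.job_done())"
```

```text
the job is handed in; nothing more can be done
None
```

The loaded station's flag was pushed over with the shut fingertips and lies flat on its far side, disc face up; in the last pictures the collar, puck and empty station's flag look unmoved, and the job was handed in at about 11.5 s without a verdict being returned.

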